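# Seat a shaft in V-blocks against a sprung stop and clamp it

## Robot

A 6-joint arm with a two-finger parallel gripper is mounted at the origin on a cart in front of the work surface, level with it; the furniture and walls round the work are solid. World frame = base frame: x ahead of the robot, y to its left, z up, the work surface at z = 0. Lengths are in m, angles in rad, forces in N, time in s.
With the tool pointing down it reaches from about 0.375 to 0.9 m from the base axis. Payload 3.1 kg.
Tool frame: the origin (TCP) lies at the very end of the fingers, on their centre line; the grasp point (between the pads) lies 19 mm behind it (manip.hold_point_z is the distance from the TCP to the grasp point, in m); y points along the fingers, z is the direction in which the jaws open and shut, and the axes are right-handed (so a half turn about y gives the same grasp; the last joint's range is limited). The gripper opens to 85 mm and grips with 20 to 120 N. Pads are 22 mm wide; open, the fingers measure 114 mm over their backs; the gripper's body (76 mm by 85 mm) begins 54 mm behind the grasp point. The pads swing forward as they close: fully open they stand 13 mm farther back than shut.
Start: joints at [-1.389, 0.527, 1.433, -0, 1.181, -0.178], TCP at [0.221, -0.585, 0.231] pointing down, gripper open.
Joint ranges: [-3.08, 3.08], [-0.75, 2.2], [0.22, 2.44], [-1.43, 4.57], [0, 2.65], [-2.85, 2.85]. Speed limits (rad/s): [2.79, 2.79, 3.14, 3.14, 3.14, 3.14].

## Interface

Orientations are given as a unit quaternion [x, y, z, w].
In Python, from station import manip, eyes, workorder gives the robot as it stands. The module is installed in compiled form; this text tells all that it offers.
- The arm moves only by the shell command python3 -m jog 'ROWS' [OPENING] [FORCE]. ROWS is JSON, a list of rows, each a list of 2 entries, a list of its own where there are three numbers: the shift along the tool's x, y, z in cm, then the turn about the tool's y in rad. A call has 1 to 20 rows; each row is the pose to reach, as a shift and turn from the pose commanded when the call began, along the tool's axes at that moment; what a row does not reach only later rows make up. A row lasts 1/12 s, in which the tool goes at most 41.7 mm and 7.16 degrees, less where a joint would pass 70% of its speed; a pose out of reach is approached as far as the arm can. A call with a gripper value outside its range is refused whole. OPENING is the finger opening in cm, from 0 to 8.54, set as the call begins (- or left out, the last holds). The fingers move at their own pace and stop on an object; FORCE is the grip in N (left out, the last holds). Time passes only in rows, so rows that repeat a pose let the fingers close. It gives the time, the measured TCP pose, the force and the opening at its end, in the units of the state.
- manip.sense(): the state, without advancing time (a new reading comes with each control period).
- eyes.snapshot(name): name is "scene" or "top" or "wrist"; returns a dict with "frame" (420x560x3 uint8, red, green, blue), "vfov" (degrees; the focal length in pixels is half the picture's height over the tangent of half this angle, whatever the lens; pixels are square), "cx", "cy" (the principal point, pixels), "rvec" (rotation vector, rad) and "tvec" (3), from world to camera coordinates, as OpenCV has them. Camera axes: x right, y down, z forward; pixel columns grow to the right and rows downward; lengths in m; the calibration is good to about 2 mm. A picture is of the moment at which its call begins. There is no depth.
- workorder.sign_off(): hands the job in, once; it reports no verdict.
The state is a dict: "t": time; "q": joint angles; "qd": joint speeds; "tau": joint torques, N m; "tcp_pos": TCP position; "tool_rot": TCP orientation; "force": force on the tool from outside, world axes, zero at the start; "ft_torque": the same for the moment, N m; "finger_gap": opening from 0.0 (shut) to 1.0 (fully open).
Only numpy, scipy, OpenCV 4.12 (cv2) and the standard library are available. Lean on these libraries where they do the work, as an engineer would, in place of code of your own. Each camera call takes 0.05 s, during which the arm holds its last target. There are 200 camera calls.

## Task

Take the steel shaft from its wooden rest and lower it gently into the two V-blocks, leaving a clear gap to the brass nose of the sprung end stop. Then slide it along the V until you feel it push the nose in a few millimetres (never ramming it hard against the bottom of its travel), and swing the clamp over and press its handle firmly down so that the pad holds the shaft there, still loaded against the nose. Let go of everything and leave the other things on the bench where they are.

Things in the scene. Friction and masses are not known exactly. Their poses are not given: they have to be found in the camera images.
- shaft: round bright steel shaft, 30 mm diameter, 200 mm long, about 0.8 kg, with a dark ring near each end. Origin: on its axis, halfway along; its x axis runs along the shaft (either way round is fine). It may turn about its own axis.
- shaft_rest: fixed plywood board 200 x 64 x 12 mm with four wooden blocks (14 mm high) near its ends that carry the shaft, leaving the shaft's middle 120 mm free for fingers. Origin: centre of its underside; x along the shaft. The shaft's axis lies 37 mm above the bench.
- v_fixture: fixed grey steel base plate 270 x 150 x 12 mm carrying V-blocks, end stop and clamp. Origin on its underside (bench level), below the line of the V. Its x axis runs along the V towards the end stop, y to the side away from the clamp hinge, z up; the plate covers x -118 to +152, y -85 to +65 mm.
- seat (a point): point on the axis that the shaft has when it lies seated in the V-blocks: 55 mm above the bench, at x = 0, y = 0 of v_fixture; axes as v_fixture's.
- v_blocks: two steel V-blocks (90 degree V, 64 mm wide, 25 mm long, tops 52 mm above the bench), centred at x = -80 and +62 mm of v_fixture, whose origin and axes they share; between them 117 mm are free for fingers down to the base plate. A shaft up to 12 mm off sideways is cammed in. With its middle at x = -25 mm the shaft lies on both, 20 to 44 mm short of the nose.
- end_stop: blue bracket (face at x = +131 mm; origin and axes as v_fixture's) holding a dark 24 mm sleeve with a 13 mm brass nose on the shaft's axis. The sleeve was set by the last user and stays put: the nose tip is anywhere from x = +94.5 to +118.5 mm of v_fixture: find it by feel. The shaft must not press on it with more than 18 N.
- nose_zone (a point): middle of the range of places of the nose tip: x = +106.5 mm of v_fixture, 55 mm above the bench (not where the nose is now). The nose is sprung: about 2 N to start moving, 1 N per mm more, 8 mm travel, rigid at the bottom. When let go, the shaft is held against 5 N or more by friction in the V; pushed harder, it creeps back to that.
- clamp_post: blue post of the clamp; origin and axes as v_fixture's. On it a steel arm, 16 x 12 mm, turns on a stiff hinge (friction 0.8 N m, stays where it is left). Level, it crosses the shaft; 60 mm from the hinge it carries a sprung rubber pad (3 N to start moving, 1 N per mm more) that comes down on the shaft over the V-block at x = -80 mm.
- clamp (a joint): angle of the clamp arm in rad: 0 = level across the shaft, about 1.75 = standing open, upright, leaning slightly away from the shaft; range -0.05 (rigid stop, fully down) to 1.95. The pad meets the seated shaft at about 0.07. Fully down takes about 12 N on the handle.
- clamp_hinge (a point): point on the hinge axis of the clamp: x = -80, y = -60, z = 92 mm of v_fixture. Axes as v_fixture's; the hinge turns about x, opening from +y up towards +z and on towards -y.
- clamp_handle (a point): centre of the red cross handle at the end of the clamp arm, 125 mm from the hinge: a round bar 18 mm in diameter and 46 mm long, parallel to the shaft. It can be pushed over from behind with closed fingers and pressed down from above.
- nail_jar: glass jar of nails, 62 mm diameter, 85 mm high, loose bystander; origin: centre of its underside.
- offcut: hardwood offcut 42 x 70 x 20 mm, loose bystander; origin: centre of its underside.
- screw_jar: glass jar of screws with a red lid, 68 mm diameter, 95 mm high, loose bystander; origin: centre of its underside.
- sanding_block: cork sanding block 64 x 112 x 28 mm, loose bystander; origin: centre of its underside.

How it is judged:
On the way, in this order (a step that is already met when the one before it is completed fails the run):
1. the shaft lies centred in both V-blocks, not yet against the nose (y of shaft in the frame of seat between -0.003 and 0.003 m and z of shaft in the frame of seat between -0.003 and 0.003 m and angle between the x axis of shaft and the x axis of seat, either way round below 0.03 rad and contact force between shaft and end_stop below 0.5 N), for 0.2 s.
2. the shaft, lying in the V, is pressed against the sprung nose with more than 3 N (y of shaft in the frame of seat between -0.003 and 0.003 m and z of shaft in the frame of seat between -0.003 and 0.003 m and angle between the x axis of shaft and the x axis of seat, either way round below 0.03 rad and contact force between shaft and end_stop above 3 N), for 0.2 s.
At the end, for the whole second after the job is handed in: The shaft lies in both V-blocks (axis within 3 mm of the seat line and 0.03 rad of its direction), still presses on the sprung nose with more than 1.5 N, and the clamp is down (joint below 0.055 rad) with its pad pressing on the shaft with more than 3.5 N; the shaft is at rest (y of shaft in the frame of seat between -0.003 and 0.003 m and z of shaft in the frame of seat between -0.003 and 0.003 m and angle between the x axis of shaft and the x axis of seat, either way round below 0.03 rad and contact force between shaft and end_stop above 1.5 N and contact force between shaft and clamp_post above 3.5 N and value of joint clamp below 0.055 rad and linear speed of shaft below 0.01 m/s); the robot touches nothing.
It fails at once if the shaft is driven against the end stop with more than 18 N (nose bottomed hard) (contact force between shaft and end_stop above 18 N).
It fails at once if the shaft is dropped or rammed into the V-blocks (more than 80 N) (contact force between shaft and v_blocks above 80 N).
It fails at once if a bystander (nail jar, wood offcut, screw jar, sanding block) is moved more than 3 cm (distance of any of nail_jar, offcut, screw_jar, sanding_block from where it was at the start of the episode above 0.03 m).
It also fails if it takes over 72 s, if anything falls off the work surface, if the arm or the gripper's body presses on something with over 40 N, if the wrist force passes 120 N, or if a joint passes its speed limit or range.

## Working session

There is one attempt and no reset: what is moved stays moved. The work goes in short steps, Python scripts to look and compute and a shell command to move; the robot and the scene stay as the last step left them, time stands still between calls to the robot, and variables do not carry over. Pictures are saved under pics/ and viewed, about 8 in all and at most 12, crops included, and the job is handed in when it is done.

```bash
mkdir -p pics; python3 - <<'E'
from station import manip, eyes
import cv2,numpy as np
s=manip.sense();print({k:np.round(v,3) for k,v in s.items()},manip.hold_point_z)
ims=[]
for n in ["scene","top"]:
    d=eyes.snapshot(n);np.savez(n+'.npz',**d);print(n,d['vfov'],d['cx'],d['cy'],d['rvec'],d['tvec'])
    cv2.imwrite(f'pics/{n}.png',cv2.resize(d['frame'][:,:,::-1],(800,600),interpolation=cv2.INTER_CUBIC))
E
```

```text
{'t': np.float64(0.0), 'q': array([-1.389,  0.528,  1.434,  0.   ,  1.181, -0.178]), 'qd': array([-0.   , -0.   , -0.001,  0.001, -0.   , -0.   ]), 'tau': array([ 1.0000e-03, -4.4234e+01, -1.7802e+01, -0.0000e+00,  8.0000e-03,
       -0.0000e+00]), 'tcp_pos': array([ 0.221, -0.584,  0.23 ]), 'tool_rot': array([-0.127,  0.696, -0.695,  0.127]), 'force': array([ 0.546, -1.215, -0.698]), 'ft_torque': array([ 0.023,  0.009, -0.002]), 'finger_gap': np.float64(0.996)} 0.0187
scene 55.66083211705215 281.73126834091033 212.30859367479266 [ 0.87532044 -2.38243502  1.2546447 ] [0.5542721  0.17519768 0.77159228]
top 45.94507025666405 280.10793976414294 207.43703907975706 [ 2.06014151 -2.13990269  0.23932509] [0.18503495 0.56798606 1.14908815]
```

View pics/scene.png

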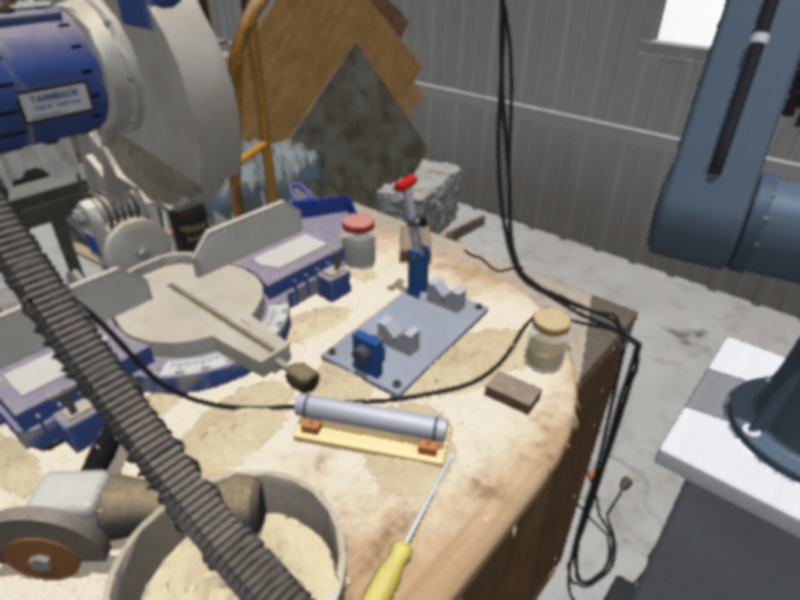

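View pics/top.png

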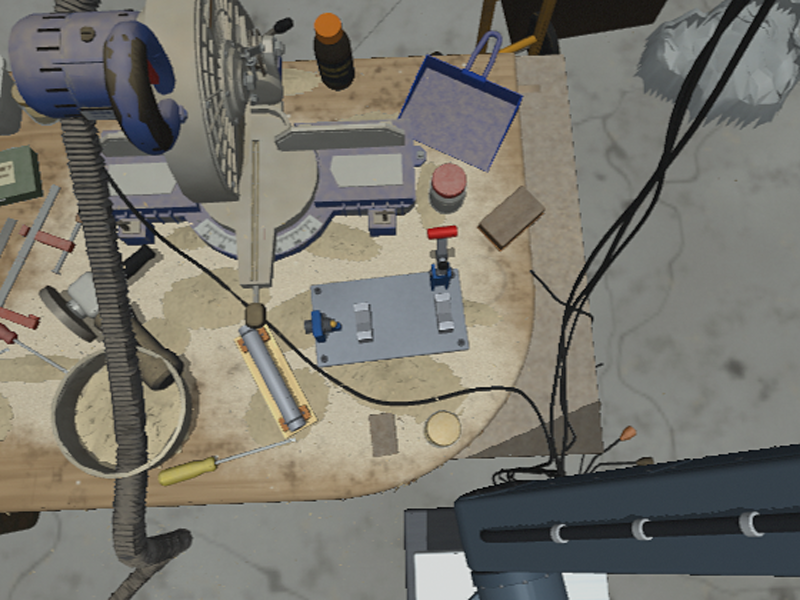

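The scene view shows the shaft on its rest from (300,405) to (445,430), the plate around (405,340), and the clamp upright with its red handle at (405,183). The top view shows the shaft from (245,330) to (300,425), the plate corners at about (313,285), (462,270), (468,348) and (318,366), the stop at (320,325) and the handle at (443,232). Next I'll measure these with masks.

```bash
cat > h.py <<'E'
import numpy as np,cv2
from scipy.spatial.transform import Rotation as R
def load(n):
    d=dict(np.load(n+'.npz'));return d
def ray(d,p):
    M=R.from_rotvec(d['rvec']).as_matrix();f=210/np.tan(np.radians(d['vfov'])/2)
    v=M.T@np.array([(p[0]-d['cx'])/f,(p[1]-d['cy'])/f,1]);return -M.T@d['tvec'],v/np.linalg.norm(v)
def onz(d,p,z):
    c,v=ray(d,p);return c+v*(z-c[2])/v[2]
def tri(obs):
    A=0;b=0
    for d,p in obs:
        c,v=ray(d,p);P=np.eye(3)-np.outer(v,v);A=A+P;b=b+P@c
    x=np.linalg.solve(A,b);return x,[np.linalg.norm((np.eye(3)-np.outer(ray(d,p)[1],ray(d,p)[1]))@(x-ray(d,p)[0])) for d,p in obs]
def proj(d,X):
    M=R.from_rotvec(d['rvec']).as_matrix();f=210/np.tan(np.radians(d['vfov'])/2)
    c=M@X+d['tvec'];return np.array([d['cx']+f*c[0]/c[2],d['cy']+f*c[1]/c[2]])
E
python3 - <<'E'
from h import *
T=load('top');S=load('scene');k=.7
for n,p,z in [('plate',(313,285),.012),('plate',(462,270),.012),('plate',(468,348),.012),('plate',(318,366),.012),('nailjar',(444,428),.085),('offcut',(384,434),.02),('screw',(450,180),.095),('sand',(512,217),.028)]:
    print(n,onz(T,np.array(p)*k,z).round(3))
print(onz(T,(245*k,330*k),.037),onz(T,(300*k,425*k),.037))
# red handle
for d,n,roi in((T,'T',(400,480,200,260)),(S,'S',(380,430,160,210))):
    f=d['frame'].astype(int);m=((f[...,0]>130)&(f[...,0]>2*f[...,1])).astype(np.uint8)
    w=np.zeros_like(m);a=[int(v*k) for v in roi];w[a[2]:a[3],a[0]:a[1]]=1
    ys,xs=np.nonzero(m*w);print(n,xs.mean(),ys.mean(),len(xs),cv2.minAreaRect(np.c_[xs,ys].astype(np.float32)));d['h']=(xs.mean(),ys.mean())
print('handle',tri([(T,T['h']),(S,S['h'])]))
# crops
a=T['frame'][180:320,150:340,::-1];b=S['frame'][190:330,190:350,::-1]
cv2.imwrite('pics/c1.png',cv2.resize(a,None,fx=4,fy=4,interpolation=cv2.INTER_CUBIC))
cv2.imwrite('pics/c2.png',cv2.resize(b,None,fx=4,fy=4,interpolation=cv2.INTER_CUBIC))
E
```

```text
plate [0.614 0.319 0.012]
plate [0.632 0.05  0.012]
plate [0.489 0.047 0.012]
plate [0.467 0.312 0.012]
nailjar [0.349 0.101 0.085]
offcut [0.345 0.2   0.02 ]
screw [0.772 0.069 0.095]
sand [ 0.723 -0.045  0.028]
[0.53152092 0.43530017 0.037     ] [0.36498752 0.34046448 0.037     ]
T 309.0866141732283 161.6220472440945 127 ((309.0643310546875, 161.64356994628906), (6.268734931945801, 20.298757553100586), 84.2894058227539)
S 283.8024691358025 126.48148148148148 81 ((283.60003662109375, 126.70000457763672), (6.260990142822266, 13.86362075805664), 63.43495178222656)
handle (array([0.63978494, 0.09658857, 0.21595943]), [np.float64(0.000244797699948044), np.float64(0.00024479769994772434)])
```

View pics/c1.png

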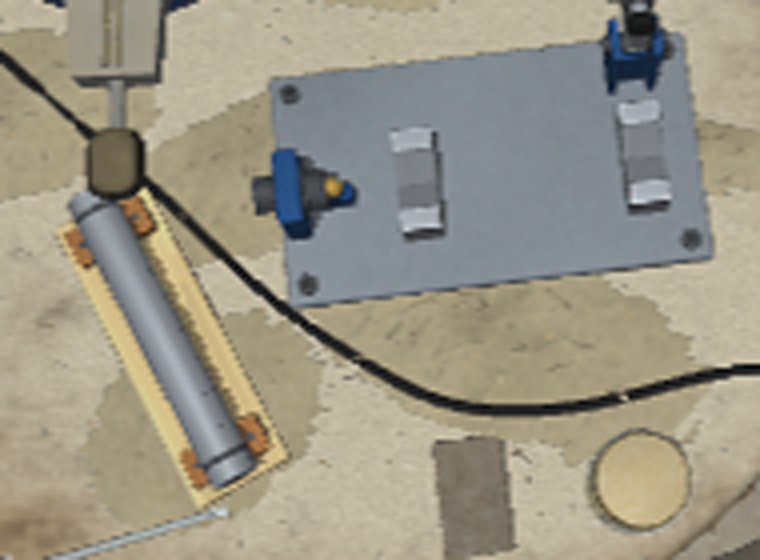

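View pics/c2.png

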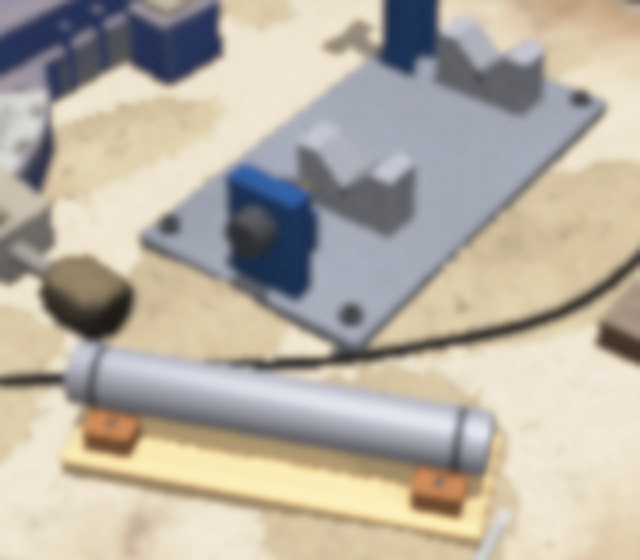

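The crops show the shaft lying clear in the rest, with a saw knob beside its far end at top crop (115,160) and scene crop (88,295). Plate corners in the top crop are (272,80), (682,35), (713,257) and (295,305).

```bash
python3 - <<'E'
from h import *
T=load('top');S=load('scene')
t=lambda u,v:np.array([150+u/4-.375,180+v/4-.375]);s=lambda u,v:np.array([190+u/4-.375,190+v/4-.375])
# plate
for n,a,b in[('UL',(272,80),(143,240)),('LL',(295,305),(358,350)),('LR',(713,257),(605,103)),('knob',(115,160),(88,295)),('knobtop',(115,150),(88,275))]:
    x,e=tri([(T,t(*a)),(S,s(*b))]);print(n,x.round(4),np.round(e,4))
P=np.array([onz(T,t(*p),.012)[:2] for p in[(272,80),(682,35),(713,257),(295,305)]])
L=np.array([[.152,-.085],[-.118,-.085],[-.118,.065],[.152,.065]])
def fit(L,P):
    a,b=L.mean(0),P.mean(0);U,_,V=np.linalg.svd((L-a).T@(P-b));M=V.T@np.diag([1,np.sign(np.linalg.det(V.T@U.T))])@U.T
    return M,b-M@a,P-(L@M.T+b-M@a)
M,o,e=fit(L,P);print('fix o',o.round(4),'yaw',np.arctan2(M[1,0],M[0,0]).round(4),e.round(4).tolist())
for n,x,y,z in[('hinge',-.08,-.06,.092),('vb1 c',-.08,0,.052),('vb2',.062,0,.052),('shaft goal',-.025,0,.055)]:
    X=np.r_[M@[x,y]+o,z];q=proj(T,X);q2=proj(S,X);print(n,X.round(4),'crop',((q-[150,180])*4).round(),((q2-190)*4).round())
H=M.T@(np.array([.6398,.0966])-o);print('handle local',H)
# shaft mask
for d,n,poly in((T,'T',[(60,185),(150,180),(280,470),(215,500)]),(S,'S',[(55,335),(500,400),(500,485),(55,410)])):
    f=d['frame'].astype(int);m=((f[...,2]-f[...,0]>2)).astype(np.uint8)
    w=np.zeros_like(m);c=(t if n=='T' else s);cv2.fillPoly(w,[np.array([c(*p) for p in poly]).round().astype(np.int32)],1)
    m=m*w;k,lab,st,ce=cv2.connectedComponentsWithStats(m);i=1+np.argmax(st[1:,4]);ys,xs=np.nonzero(lab==i)
    r=cv2.minAreaRect(np.c_[xs,ys].astype(np.float32));B=cv2.boxPoints(r);print(n,r,st[i,4])
    o0=150 if n=='T' else 190;o1=180 if n=='T' else 190
    print(((B-[o0,o1])*4).round().tolist())
    im=d['frame'][:,:,::-1].copy();im[lab==i]=(0,0,255);d['vis']=im[o1:o1+140,o0:o0+160]
    p=B[np.argsort(B[:,1])] if n=='T' else B[np.argsort(B[:,0])]
    d['e']=(p[:2].mean(0),p[2:].mean(0))
X=[tri([(T,T['e'][i]),(S,S['e'][i])]) for i in(0,1)];print(X)
a,b=X[0][0],X[1][0];print('len',np.linalg.norm(a-b),'c',(a+b)/2,'yaw',np.arctan2(*(a-b)[1::-1]))
p=[onz(T,T['e'][i],.037) for i in(0,1)];print('planar',p,np.linalg.norm(p[0]-p[1]),(p[0]+p[1])/2)
cv2.imwrite('pics/m.png',cv2.resize(np.hstack([T['vis'],S['vis']]),None,fx=2.5,fy=2.5))
E
```

```text
UL [0.6162 0.3242 0.0022] [0.0002 0.0002]
LL [0.4695 0.3113 0.0006] [0. 0.]
LR [0.4902 0.0463 0.0055] [0.0011 0.0011]
knob [0.5546 0.4136 0.0585] [0.0006 0.0006]
knobtop [0.5579 0.411  0.068 ] [0.0017 0.0017]
fix o [0.5422 0.1666] yaw 1.6484 [[-0.0014, -0.0017], [-0.0026, 0.0023], [0.0017, 0.0025], [0.0023, -0.0032]]
hinge [0.6082 0.0915 0.092 ] crop [637.  41.] [417. -53.]
vb1 c [0.5484 0.0869 0.052 ] crop [646. 151.] [496.  33.]
vb2 [0.5374 0.2284 0.052 ] crop [417. 178.] [360. 144.]
shaft goal [0.5442 0.1417 0.055 ] crop [558. 160.] [447.  69.]
handle local [-0.07737989 -0.09185822]
T ((189.23675537109375, 263.5994567871094), (80.91717529296875, 12.494321823120117), 62.59242630004883) 876
[[60.0, 202.0], [105.0, 179.0], [254.0, 467.0], [209.0, 490.0]]
S ((259.03997802734375, 290.2799987792969), (106.61571502685547, 15.205262184143066), 10.30484676361084) 1471
[[61.0, 393.0], [72.0, 333.0], [491.0, 409.0], [481.0, 469.0]]
[(array([0.5408731 , 0.43820101, 0.03866527]), [np.float64(0.0014741690640498253), np.float64(0.0014741690640497664)]), (array([0.36154197, 0.34622097, 0.03710736]), [np.float64(0.001288697653736642), np.float64(0.0012886976537367304)])]
len 0.20155001536144282 c [0.45120753 0.39221099 0.03788632] yaw 0.47391915355461645
planar [array([0.54000357, 0.43761169, 0.037     ]), array([0.36039418, 0.34564395, 0.037     ])] 0.20178601621486889 [0.45019887 0.39162782 0.037     ]
```

View pics/m.png

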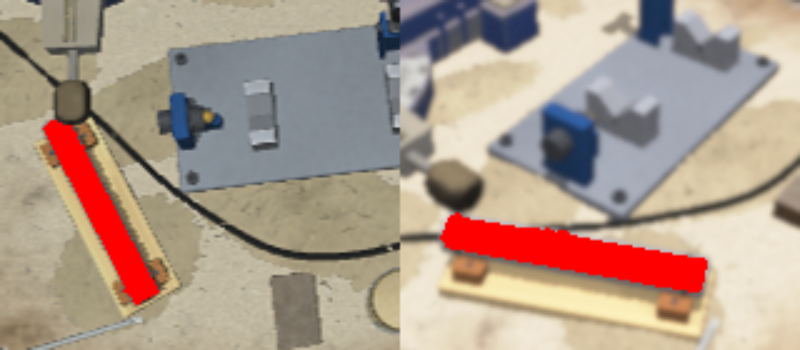

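The masks cover the shaft in both views. The triangulated length is 201.6 mm and the axis height 38 mm, both as expected. Before travelling I'll check the cables and the bucket, and work out the route.

```bash
cat >> h.py <<'E'
def plan(pos,yaw,s=None,via=()):
    """shift (cm, tool axes) and turn about tool y from present pose to tool down at pos with tool x along yaw (mod pi)"""
    from station import manip
    s=s or manip.sense();M=R.from_quat(s['tool_rot']).as_matrix()
    xa=M[:,0];cur=np.arctan2(xa[1],xa[0])
    for p in list(via)+[pos]:print('shift cm',(M.T@(np.array(p)-s['tcp_pos'])*100).round(2))
    dy=(yaw-cur+np.pi/2)%np.pi-np.pi/2
    print('tcp',s['tcp_pos'].round(4),'turn about tool y',round(dy*np.sign(M[2,1]),4),'or +-pi; q6',s['q'][5].round(3),'F',s['force'].round(2))
    return M
E
python3 - <<'E'
from h import *
T=load('top');S=load('scene');k=.7
print('M',plan((.4507,.392,.2),.474,via=[(.4,-.35,.25),(.45,-.1,.25),(.5,.15,.25)]).round(3))
def dens(P):return np.vstack([np.linspace(a,b,60) for a,b in zip(P[:-1],P[1:])])*k
tc=dens(np.array([(740,0),(655,175),(570,310),(555,480)],float));sc=dens(np.array([(503,0),(505,150),(520,280),(635,345)],float))
for i in range(0,len(tc),15):
    r=[tri([(T,tc[i]),(S,q)]) for q in sc];j=np.argmin([e[1][0] for e in r]);print('cable',tc[i].round(),r[j][0].round(3),r[j][1][0].round(4))
for z in(.05,.1,.15):print('bucket edge/grinder',z,onz(T,(190*k,415*k),z).round(3),onz(T,(180*k,370*k),z).round(3))
print('bucket rim tri',tri([(T,(188*k,415*k)),(S,(300*k,490*k))]))
E
```

```text
shift cm [-25.05  -1.92 -15.57]
shift cm [-38.56  -1.87 -37.2 ]
shift cm [-52.06  -1.82 -58.82]
shift cm [-55.99   3.23 -83.19]
tcp [ 0.2205 -0.5841  0.2304] turn about tool y -0.1132 or +-pi; q6 -0.179 F [-0.46 -0.24  0.08]
M [[-0.936 -0.     0.353]
 [-0.353  0.002 -0.936]
 [-0.    -1.    -0.002]]
cable [518.   0.] [ 0.794 -0.299  0.452] 0.0591
cable [503.  31.] [ 0.752 -0.261  0.451] 0.0419
cable [488.  62.] [ 0.71  -0.221  0.451] 0.025
cable [473.  93.] [ 0.667 -0.18   0.454] 0.0086
cable [458. 122.] [ 0.64  -0.164  0.409] 0.0
cable [443. 147.] [ 0.627 -0.164  0.318] 0.0003
cable [428. 171.] [ 0.61  -0.161  0.215] 0.0002
cable [413. 195.] [ 0.579 -0.147  0.13 ] 0.0001
cable [399. 217.] [ 0.544 -0.131  0.043] 0.0001
cable [396. 247.] [ 0.481 -0.139 -0.048] 0.0001
cable [394. 278.] [ 0.403 -0.125 -0.05 ] 0.0003
cable [391. 308.] [ 0.326 -0.112 -0.052] 0.0003
bucket edge/grinder 0.05 [0.388 0.523 0.05 ] [0.464 0.542 0.05 ]
bucket edge/grinder 0.1 [0.384 0.508 0.1  ] [0.457 0.527 0.1  ]
bucket edge/grinder 0.15 [0.38  0.493 0.15 ] [0.45  0.511 0.15 ]
bucket rim tri (array([0.39959058, 0.53263066, 0.06419299]), [np.float64(0.016125617196192075), np.float64(0.016125617196192054)])
```

```bash
python3 -m jog '[[[-25,-1.9,-15.6],0],[[-25,-1.9,-15.6],0],[[-25,-1.9,-15.6],0],[[-25,-1.9,-15.6],0],[[-25,-1.9,-15.6],0],[[-25,-1.9,-15.6],0],[[-25,-1.9,-15.6],0],[[-38.6,-1.9,-37.2],0],[[-38.6,-1.9,-37.2],0],[[-38.6,-1.9,-37.2],0],[[-38.6,-1.9,-37.2],0],[[-38.6,-1.9,-37.2],0],[[-38.6,-1.9,-37.2],0],[[-44.6,-1.9,-61.6],0],[[-44.6,-1.9,-61.6],0],[[-44.6,-1.9,-61.6],0],[[-44.6,-1.9,-61.6],0],[[-44.6,-1.9,-61.6],0],[[-44.6,-1.9,-61.6],0],[[-44.6,-1.9,-61.6],0]]' 8.5 40
python3 - <<'E'
from h import *
plan((.4507,.392,.2),.474)
E
```

```text
t: 1.77
tcp_pos: [0.4185, 0.1539, 0.2502]
tool_rot: [-0.129, 0.696, -0.694, 0.128]
force: [0.2, -0.3, 0.9]
finger_gap: 0.997
shift cm [-11.53   5.07 -21.07]
tcp [0.4185 0.1539 0.2502] turn about tool y -0.1079 or +-pi; q6 1.303 F [ 0.17 -0.28  0.92]
```

```bash
python3 -m jog '[[[-11.5,5,-21.1],-0.108],[[-11.5,5,-21.1],-0.108],[[-11.5,5,-21.1],-0.108],[[-11.5,5,-21.1],-0.108],[[-11.5,5,-21.1],-0.108],[[-11.5,5,-21.1],-0.108],[[-11.5,5,-21.1],-0.108],[[-11.5,5,-21.1],-0.108],[[-11.5,5,-21.1],-0.108],[[-11.5,5,-21.1],-0.108]]'
python3 - <<'E'
from h import *
from station import eyes
plan((.4507,.392,.022),.474)
d=eyes.snapshot('wrist');np.savez('w1.npz',**d)
M=R.from_rotvec(d['rvec']).as_matrix();print('cam',(-M.T@d['tvec']).round(3))
for X in [(.5404,.4379,.037),(.361,.346,.037),(.4507,.392,.037)]:print(proj(d,np.array(X))*10/7)
cv2.imwrite('pics/w1.png',cv2.resize(d['frame'][:,:,::-1],(800,600)))
E
```

```text
t: 2.6
tcp_pos: [0.4535, 0.3856, 0.2003]
tool_rot: [0.164, -0.688, 0.688, -0.163]
force: [1.1, -0.8, -0.3]
finger_gap: 0.994
shift cm [-0.06 17.83 -0.7 ]
tcp [0.4535 0.3856 0.2003] turn about tool y -0.0064 or +-pi; q6 1.621 F [ 1.11 -0.76 -0.28]
cam [0.522 0.421 0.343]
[389.90658734  99.81793964]
[393.99062229 409.18785645]
[392.07713428 269.51296945]
```

View pics/w1.png

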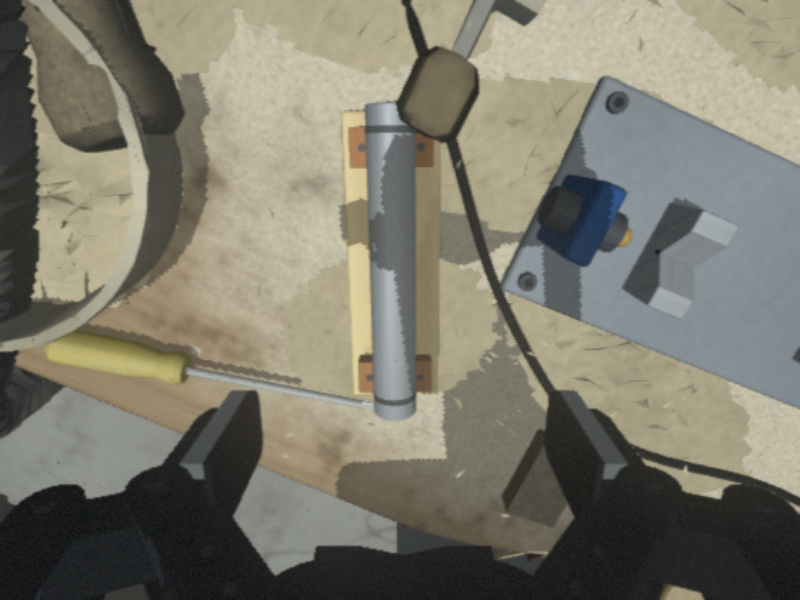

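The wrist view shows the shaft from (390,103) to (395,418), within about 3 mm of the prediction. The knob at (440,93) is beside the far end. The fingers have room to straddle the shaft.

```bash
python3 -m jog '[[[0,4,-0.7],0],[[0,8,-0.7],0],[[0,11,-0.7],0],[[0,14,-0.7],0],[[0,16,-0.7],0],[[0,17,-0.7],0],[[0,17.8,-0.7],0],[[0,17.8,-0.7],0],[[0,17.8,-0.7],0]]'
python3 - <<'E'
from h import *
plan((.4507,.392,.021),.474)
E
```

```text
t: 3.4
tcp_pos: [0.4513, 0.3933, 0.0233]
tool_rot: [-0.163, 0.688, -0.688, 0.165]
force: [-0.4, 0.0, 0.4]
finger_gap: 0.997
shift cm [0.11 0.23 0.09]
tcp [0.4513 0.3933 0.0233] turn about tool y -0.0059 or +-pi; q6 1.633 F [-0.37  0.01  0.39]
```

```bash
python3 -m jog '[[[0.1,0.2,0.1],0],[[0.1,0.2,0.1],0],[[0.1,0.2,0.1],0],[[0.1,0.2,0.1],0],[[0.1,0.2,0.1],0],[[0.1,0.2,0.1],0],[[0.1,0.2,0.1],0],[[0.1,0.2,0.1],0],[[0.1,0.2,0.1],0],[[0.1,0.2,0.1],0],[[0.1,0.2,0.1],0],[[0.1,0.2,0.1],0]]' 2 60
```

```text
t: 4.4
tcp_pos: [0.4504, 0.3919, 0.0211]
tool_rot: [0.164, -0.688, 0.688, -0.165]
force: [0.8, -1.9, 6.2]
finger_gap: 0.332
```

```bash
python3 -m jog '[[[0.1,-0.3,0.1],0],[[0.8,-1,0.1],0],[[1.8,-2,0.1],0],[[3,-3.2,0.1],0],[[4,-5,0.1],0],[[4.5,-7,0.1],0],[[5,-9,0.1],0],[[5,-11,0.1],0],[[5,-13,0.1],0],[[5,-14,0.1],0],[[5,-14,0.1],0],[[5,-14,0.1],0]]'
python3 - <<'E'
from h import *
plan((.5442,.1417,.16),1.6484)
print(plan((.5442,.1417,.085),1.6484).round(3))
E
```

```text
t: 5.4
tcp_pos: [0.4048, 0.3681, 0.1602]
tool_rot: [0.165, -0.688, 0.688, -0.164]
force: [-0.1, -0.6, -9.8]
finger_gap: 0.331
shift cm [-2.200e+00  1.000e-02  2.649e+01]
tcp [0.4048 0.3681 0.1602] turn about tool y -1.1795 or +-pi; q6 1.635 F [-0.08 -0.62 -9.75]
shift cm [-2.21  7.51 26.49]
tcp [0.4048 0.3681 0.1602] turn about tool y -1.1795 or +-pi; q6 1.635 F [-0.08 -0.62 -9.75]
[[-0.892 -0.001  0.452]
 [-0.452 -0.    -0.892]
 [ 0.001 -1.    -0.   ]]
```

```bash
python3 -m jog '[[[0,0,3],-0.1],[[0,0,6],-0.22],[[-0.2,0,9],-0.34],[[-0.5,0,12],-0.46],[[-0.8,0,15],-0.58],[[-1.2,0,18],-0.7],[[-1.5,0,20],-0.82],[[-1.8,0,22],-0.94],[[-2,0,24],-1.06],[[-2.2,0,25.5],-1.15],[[-2.2,0,26.5],-1.18],[[-2.2,0,26.5],-1.18],[[-2.2,0,26.5],-1.18],[[-2.2,0,26.5],-1.18]]'
python3 - <<'E'
from h import *
from station import eyes
print(plan((.5442,.1417,.085),1.6484).round(3))
d=eyes.snapshot('top');np.savez('t2.npz',**d)
d2=eyes.snapshot('wrist');np.savez('w2.npz',**d2)
cv2.imwrite('pics/w2.png',np.hstack([cv2.resize(d['frame'][150:300,180:360,::-1],(400,333)),cv2.resize(d2['frame'][:,:,::-1],(444,333))])[:, :844])
a=cv2.imread('pics/w2.png');cv2.imwrite('pics/w2.png',cv2.resize(a,(800,316)))
E
```

```text
t: 6.57
tcp_pos: [0.5434, 0.1424, 0.1589]
tool_rot: [0.52, -0.481, 0.479, -0.518]
force: [-0.0, 0.3, -8.4]
finger_gap: 0.33
shift cm [0.08 7.39 0.1 ]
tcp [0.5434 0.1424 0.1589] turn about tool y -0.0005 or +-pi; q6 -0.02 F [-0.05  0.32 -8.37]
[[ 0.077 -0.004  0.997]
 [-0.997  0.     0.077]
 [-0.001 -1.    -0.004]]
```

View pics/w2.png

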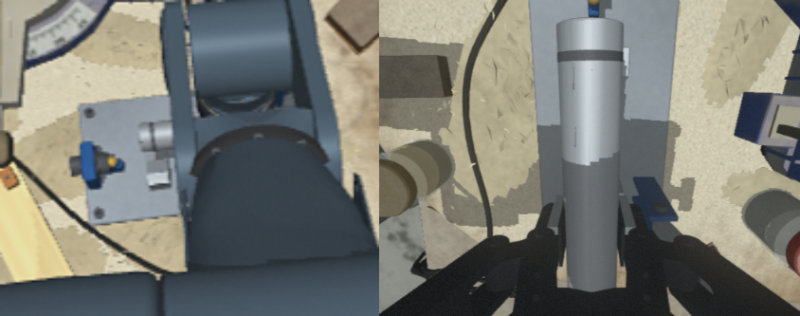

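The shaft hangs parallel to the plate, pointing at the stop (wrist view: shaft at x≈589, stop at x≈595). I'll cross-check the fixture position against the earlier unoccluded wrist view before lowering.

```bash
python3 - <<'E'
from h import *
d=load('w1');M=R.from_euler('z',1.6484).as_matrix();o=np.array([.5422,.1666,0])
loc=lambda X:M.T@(X-o)
for n,p,z in[('cornerTL',(603,78),.012),('cornerBL',(503,291),.012),('nose',(629,238),.055),('sleeve',(619,232),.055),('vb flat1',(718,228),.052),('vb flat2',(670,302),.052),('bolt',(617,102),.012),('bolt',(527,282),.012)]:print(n,loc(onz(d,np.array(p)*.7,z)).round(4))
f=d['frame'][100:240,340:560,::-1]
cv2.imwrite('pics/c3.png',cv2.resize(f,None,fx=3.6,fy=3.6,interpolation=cv2.INTER_CUBIC))
E
```

```text
cornerTL [ 0.155  -0.0824  0.012 ]
cornerBL [0.1522 0.0646 0.012 ]
nose [ 0.111  -0.0014  0.055 ]
sleeve [ 0.1182 -0.0023  0.055 ]
vb flat1 [ 0.0637 -0.0267  0.052 ]
vb flat2 [0.0655 0.0239 0.052 ]
bolt [ 0.1401 -0.0736  0.012 ]
bolt [0.1396 0.0524 0.012 ]
```

View pics/c3.png

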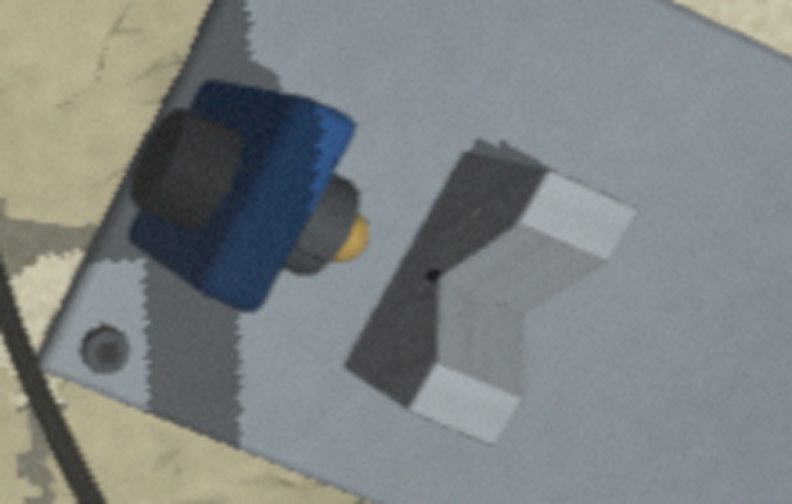

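Fixture confirmed to within 2–3 mm; the nose tip reads x≈+110 mm. I'll lower to just above the V, then creep down.

```bash
python3 -m jog '[[[0.1,3,0.1],0],[[0.1,6,0.1],0],[[0.1,8.5,0.1],0],[[0.1,10,0.1],0],[[0.1,10.8,0.1],0],[[0.1,10.8,0.1],0],[[0.1,10.8,0.1],0],[[0.1,10.8,0.1],0]]'; python3 -m jog '[[[0,0.1,0],0],[[0,0.2,0],0],[[0,0.3,0],0],[[0,0.4,0],0],[[0,0.5,0],0],[[0,0.6,0],0],[[0,0.6,0],0],[[0,0.6,0],0]]'
```

```text
t: 7.33
tcp_pos: [0.5475, 0.1415, 0.0536]
tool_rot: [-0.518, 0.479, -0.481, 0.52]
force: [0.5, -0.8, -7.4]
finger_gap: 0.333
t: 8.0
tcp_pos: [0.5462, 0.1411, 0.0462]
tool_rot: [0.519, -0.48, 0.48, -0.519]
force: [0.4, 0.3, -8.6]
finger_gap: 0.331
```

```bash
python3 -m jog '[[[0,0.1,0],0],[[0,0.2,0],0],[[0,0.3,0],0],[[0,0.4,0],0],[[0,0.4,0],0],[[0,0.4,0],0]]';  python3 -m jog '[[[0,0.1,0],0],[[0,0.2,0],0],[[0,0.2,0],0],[[0,0.2,0],0]]'
```

```text
t: 8.5
tcp_pos: [0.5462, 0.1411, 0.0422]
tool_rot: [0.519, -0.48, 0.48, -0.519]
force: [0.0, 0.2, -8.4]
finger_gap: 0.326
t: 8.83
tcp_pos: [0.5462, 0.1411, 0.0402]
tool_rot: [0.519, -0.48, 0.48, -0.519]
force: [-0.5, -0.3, -8.7]
finger_gap: 0.33
```

```bash
for i in 1; do python3 -m jog '[[[0,0.1,0],0],[[0,0.1,0],0],[[0,0.1,0],0]]'; python3 -m jog '[[[0,0.1,0],0],[[0,0.1,0],0],[[0,0.1,0],0]]'; done
```

```text
t: 9.08
tcp_pos: [0.5461, 0.1411, 0.0398]
tool_rot: [0.519, -0.48, 0.48, -0.519]
force: [-2.3, 0.0, -0.8]
finger_gap: 0.328
t: 9.33
tcp_pos: [0.5461, 0.1411, 0.0397]
tool_rot: [-0.519, 0.48, -0.48, 0.519]
force: [-3.8, -0.5, 5.8]
finger_gap: 0.332
```

Contact at TCP z≈0.0397. I'll open a little so the shaft settles in the V, then regrip.

```bash
python3 -m jog '[[[0,0,0],0],[[0,0,0],0],[[0,0,0],0],[[0,0,0],0],[[0,-0.1,-0.1],0],[[0,-0.1,-0.1],0]]' 4.5 ; python3 -m jog '[[[0,0,0],0],[[0,0,0],0],[[0,0,0],0],[[0,0,0],0],[[0,0,0],0],[[0,0,0],0],[[0,0,0],0],[[0,0,0],0]]' 2 40
```

```text
t: 9.83
tcp_pos: [0.5454, 0.141, 0.0394]
tool_rot: [-0.519, 0.48, -0.48, 0.519]
force: [0.2, 0.6, -0.4]
finger_gap: 0.529
t: 10.5
tcp_pos: [0.5458, 0.1411, 0.0395]
tool_rot: [-0.519, 0.48, -0.48, 0.519]
force: [0.9, 0.0, 2.8]
finger_gap: 0.337
```

```bash
python3 -m jog '[[[-0.4,0,0],0],[[-0.8,0,0],0],[[-1.2,0,0],0],[[-1.6,0,0],0],[[-1.6,0,0],0],[[-1.6,0,0],0]]';python3 -m jog '[[[-0.2,0,0],0],[[-0.4,0,0],0],[[-0.6,0,0],0],[[-0.6,0,0],0],[[-0.6,0,0],0]]'
```

```text
t: 11.0
tcp_pos: [0.5446, 0.1554, 0.0395]
tool_rot: [0.52, -0.479, 0.481, -0.519]
force: [1.8, -6.4, 3.2]
finger_gap: 0.336
t: 11.42
tcp_pos: [0.5442, 0.1609, 0.0395]
tool_rot: [0.52, -0.479, 0.481, -0.519]
force: [1.0, -7.4, 2.9]
finger_gap: 0.338
```

```bash
for k in 1; do python3 -m jog '[[[-0.1,0,0],0],[[-0.2,0,0],0],[[-0.2,0,0],0]]'; python3 -m jog '[[[-0.1,0,0],0],[[-0.2,0,0],0],[[-0.2,0,0],0]]';python3 -m jog '[[[-0.1,0,0],0],[[-0.2,0,0],0],[[-0.2,0,0],0]]'; done
```

```text
t: 11.67
tcp_pos: [0.544, 0.1626, 0.0395]
tool_rot: [0.52, -0.479, 0.481, -0.519]
force: [2.6, -9.2, 3.7]
finger_gap: 0.338
t: 11.92
tcp_pos: [0.5439, 0.1646, 0.0396]
tool_rot: [0.52, -0.479, 0.481, -0.519]
force: [1.8, -9.4, 4.1]
finger_gap: 0.336
t: 12.17
tcp_pos: [0.5438, 0.1665, 0.0395]
tool_rot: [0.52, -0.479, 0.481, -0.519]
force: [1.8, -9.4, 2.9]
finger_gap: 0.336
```

```bash
python3 -m jog '[[[-0.1,-0.05,0],0],[[-0.2,-0.05,0],0],[[-0.2,-0.05,0],0]]'; python3 -m jog '[[[-0.1,0,0],0],[[-0.2,0,0],0],[[-0.2,0,0],0]]';python3 -m jog '[[[-0.1,0,0],0],[[-0.2,0,0],0],[[-0.2,0,0],0]]'
```

```text
t: 12.42
tcp_pos: [0.5435, 0.1693, 0.0396]
tool_rot: [0.52, -0.479, 0.481, -0.519]
force: [2.3, -6.0, 0.7]
finger_gap: 0.337
t: 12.67
tcp_pos: [0.5434, 0.1713, 0.0396]
tool_rot: [0.52, -0.479, 0.481, -0.519]
force: [2.1, -6.0, -0.6]
finger_gap: 0.338
t: 12.92
tcp_pos: [0.5432, 0.1732, 0.0396]
tool_rot: [0.52, -0.479, 0.481, -0.519]
force: [2.9, -6.7, 0.3]
finger_gap: 0.338
```

Sliding friction is about 6 N. Next, single-step 1–2 mm moves.

```bash
J='python3 -m jog'; python3 -m jog '[[[-0.1,0,0],0],[[-0.1,0,0],0],[[-0.1,0,0],0]]' | egrep 'tcp|for'; python3 -m jog '[[[-0.1,0,0],0],[[-0.1,0,0],0],[[-0.1,0,0],0]]'| egrep 'tcp|for'; python3 -m jog '[[[-0.1,0,0],0],[[-0.1,0,0],0],[[-0.1,0,0],0]]'| egrep 'tcp|for'
```

```text
tcp_pos: [0.5431, 0.1742, 0.0396]
force: [2.5, -6.6, 0.3]
tcp_pos: [0.543, 0.1752, 0.0396]
force: [2.3, -7.2, 0.2]
tcp_pos: [0.5429, 0.1762, 0.0396]
force: [2.4, -6.6, -0.8]
```

```bash
python3 -m jog '[[[-0.1,0,0],0],[[-0.1,0,0],0],[[-0.1,0,0],0]]' | egrep 'tcp|for'; python3 -m jog '[[[-0.1,0,0],0],[[-0.1,0,0],0],[[-0.1,0,0],0]]'| egrep 'tcp|for'; python3 -m jog '[[[-0.1,0,0],0],[[-0.1,0,0],0],[[-0.1,0,0],0]]'| egrep 'tcp|for'
```

```text
tcp_pos: [0.5429, 0.1772, 0.0396]
force: [2.5, -5.4, 0.3]
tcp_pos: [0.5428, 0.1781, 0.0396]
force: [2.4, -6.7, -0.2]
tcp_pos: [0.5427, 0.1787, 0.0396]
force: [3.3, -8.0, 0.5]
```

```bash
python3 -m jog '[[[-0.1,0,0],0],[[-0.1,0,0],0],[[-0.1,0,0],0]]' | egrep 'tcp|for'; python3 -m jog '[[[-0.1,0,0],0],[[-0.1,0,0],0],[[-0.1,0,0],0]]'| egrep 'tcp|for'
```

```text
tcp_pos: [0.5427, 0.1794, 0.0396]
force: [2.3, -8.9, -0.1]
tcp_pos: [0.5426, 0.1802, 0.0396]
force: [2.2, -10.4, -1.1]
```

Contact was at y≈0.1785, and the force is rising by about 1 N/mm. Pressing about 2 mm further.

```bash
python3 -m jog '[[[-0.1,0,0],0],[[-0.1,0,0],0],[[-0.1,0,0],0]]' | egrep 'tcp|for'; python3 -m jog '[[[-0.1,0,0],0],[[-0.1,0,0],0],[[-0.1,0,0],0],[[-0.1,0,0],0],[[-0.1,0,0],0]]'| egrep 'tcp|for'
python3 - <<'E'
from h import *
from station import eyes
d=eyes.snapshot('scene');np.savez('s3.npz',**d)
cv2.imwrite('pics/s3.png',cv2.resize(d['frame'][100:300,180:380,::-1],(600,600),interpolation=cv2.INTER_CUBIC))
E
```

```text
tcp_pos: [0.5426, 0.181, 0.0396]
force: [2.1, -10.3, 0.3]
tcp_pos: [0.5425, 0.1818, 0.0396]
force: [2.9, -11.1, 0.4]
```

View pics/s3.png

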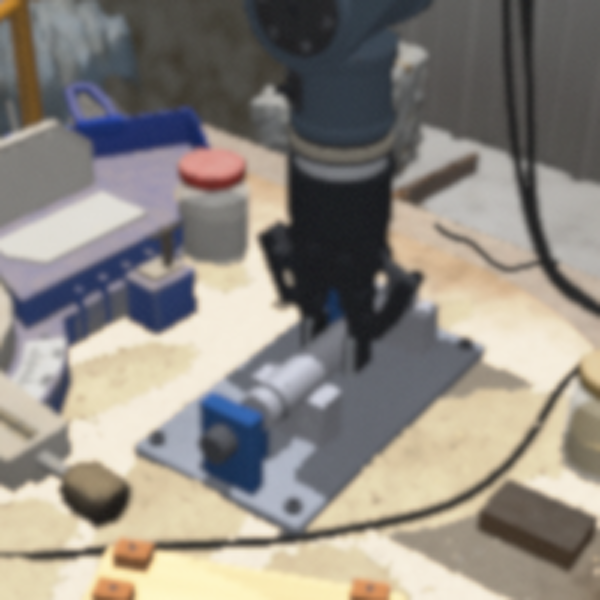

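The shaft lies in both blocks with its end against the nose, at roughly 5 N net. Opening, retreating straight up, and checking the fence height near where the fingers go next.

```bash
python3 -m jog '[[[0,0,0],0],[[0,0,0],0],[[0,0,0],0],[[0,0,0],0],[[0,0,0],0],[[0,0,0],0],[[0,-2,0],0],[[0,-5,0],0],[[0,-9,0],0],[[0,-13,0],0],[[0,-17,0],0],[[0,-21,0],0],[[0,-24,0],0],[[0,-24,0],0],[[0,-24,0],0]]' 6
python3 - <<'E'
from h import *
T=load('top');S=load('scene');k=.7
for n,a,b in[('fence end',(412,125),(300,203)),('blue blk',(383,215),(335,275))]:print(n,tri([(T,np.array(a)*k),(S,np.array(b)*k)]))
x=R.from_euler('z',1.6484).as_matrix();from station import manip
print('local',x.T@(manip.sense()['tcp_pos']-[.5437,.1666,0]))
E
```

```text
t: 16.88
tcp_pos: [0.5427, 0.1853, 0.2822]
tool_rot: [-0.518, 0.479, -0.481, 0.521]
force: [-0.0, 0.6, -0.5]
finger_gap: 0.705
fence end (array([0.86673683, 0.13204002, 0.11972779]), [np.float64(0.0007313968548846229), np.float64(0.0007313968548846005)])
blue blk (array([0.72830178, 0.18667707, 0.04293987]), [np.float64(0.0030428653002423185), np.float64(0.0030428653002419186)])
local [ 0.01868522 -0.00049301  0.28223511]
```

```bash
python3 -m jog '[[[2,0,4],0],[[5,0,7],0],[[7,0,10],0],[[9,0,13],0],[[9.9,0,14.4],0],[[9.9,0,14.4],0],[[9.9,0,14.4],0],[[9.9,0,14.4],0],[[9.9,3,14.4],0],[[9.9,6,14.4],0],[[9.9,8.7,14.4],0],[[9.9,8.7,14.4],0],[[9.9,8.7,14.4],0]]' 0 40
python3 - <<'E'
from h import *
from station import manip,eyes
x=R.from_euler('z',1.6484).as_matrix()
print('local',x.T@(manip.sense()['tcp_pos']-[.5437,.1666,0]))
d=eyes.snapshot('scene');e=eyes.snapshot('wrist')
cv2.imwrite('pics/s4.png',np.hstack([cv2.resize(d['frame'][90:270,200:360,::-1],(400,450)),cv2.resize(e['frame'][210:,80:,::-1],(400,175))if 0 else cv2.resize(e['frame'][:,80:480,::-1],(400,450))]))
E
```

```text
t: 17.97
tcp_pos: [0.6907, 0.0986, 0.1913]
tool_rot: [0.521, -0.481, 0.478, -0.518]
force: [-0.4, 1.1, 0.7]
finger_gap: -0.002
local [-0.07921427 -0.14132777  0.19129024]
```

View pics/s4.png

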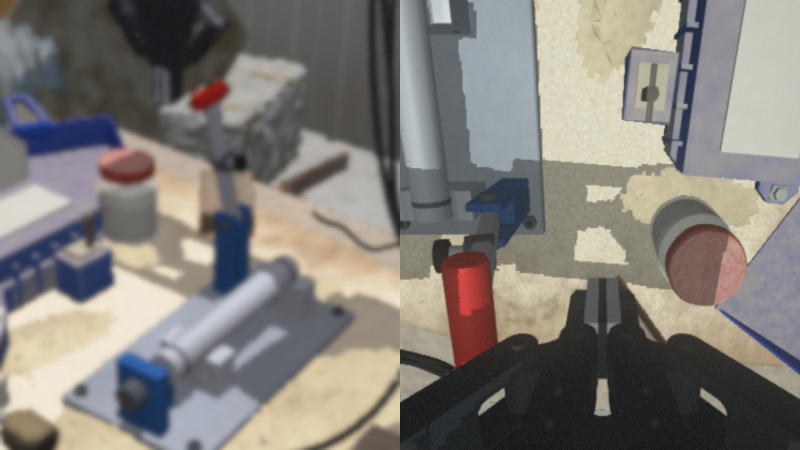

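The left half shows the shaft in both V-blocks against the stop. The right half shows the closed fingers standing behind the red handle. Next, pushing the handle over along its arc.

```bash
python3 -m jog '[[[0,-0.8,-1],0],[[0,-1.2,-2],0],[[0,-1.4,-3],0],[[0,-1.4,-4],0],[[0,-1.4,-5],0],[[0,-1.4,-6],0],[[0,-1.2,-7],0],[[0,-1,-8],0],[[0,-0.7,-9],0],[[0,-0.7,-9],0],[[0,-0.7,-9],0]]'; python3 -m jog '[[[0,0.3,-0.9],0],[[0,0.6,-1.8],0],[[0,1,-2.7],0],[[0,1.5,-3.6],0],[[0,2,-4.4],0],[[0,2.6,-5.1],0],[[0,3,-5.6],0],[[0,3,-5.6],0]]'
python3 - <<'E'
from h import *
from station import manip,eyes
x=R.from_euler('z',1.6484).as_matrix()
print('local',x.T@(manip.sense()['tcp_pos']-[.5437,.1666,0]))
d=eyes.snapshot('scene');np.savez('s5.npz',**d)
f=d['frame'].astype(int);m=(f[...,0]>130)&(f[...,0]>2*f[...,1]);ys,xs=np.nonzero(m);print(len(xs))
k=(xs>200)&(xs<330)&(ys>80)&(ys<230);c=np.c_[xs[k],ys[k]];print(c.mean(0),len(c))
# handle plane: local x=-.08 -> intersect ray
o=np.array([.5437,.1666,0]);C,v=ray(d,c.mean(0));n=x[:,0];t=(n@(o+x@[-.08,0,0]-C))/(n@v);L=x.T@(C+t*v-o);print('handle',L.round(4),'theta',np.arctan2(L[2]-.092,L[1]+.06))
E
```

```text
t: 18.98
tcp_pos: [0.6069, 0.0903, 0.2055]
tool_rot: [-0.516, 0.476, -0.484, 0.522]
force: [4.1, 0.1, 5.0]
finger_gap: -0.003
t: 19.65
tcp_pos: [0.5471, 0.0856, 0.1712]
tool_rot: [-0.519, 0.479, -0.481, 0.52]
force: [1.2, -0.7, 2.7]
finger_gap: -0.002
local [-0.08100822  0.00286824  0.17118636]
40
[325.15625 152.5625 ] 32
handle [-0.08    0.0221  0.1812] theta 0.8266958886570355
```

The handle is at about 0.83 rad. Backing off, going over the top, and pressing down along the arc.

```bash
python3 -m jog '[[[0,-0.5,0.6],0],[[0,-2,0.8],0],[[0,-4.4,0.8],0],[[0,-4.6,0],0],[[0,-4.6,-1.5],0],[[0,-4.6,-2.6],0],[[0,-4.6,-2.8],0],[[0,-4.6,-2.8],0]]'; python3 -m jog '[[[0,1,0],0],[[0,2,0],0],[[0,2.6,-0.2],0],[[0,3.4,-0.8],0],[[0,4.2,-1.4],0],[[0,5.2,-2],0],[[0,6.2,-2.5],0],[[0,6.2,-2.5],0]]'
python3 - <<'E'
from h import *
from station import manip
x=R.from_euler('z',1.6484).as_matrix()
print('local',x.T@(manip.sense()['tcp_pos']-[.5437,.1666,0]))
E
```

```text
t: 20.37
tcp_pos: [0.5182, 0.0841, 0.2154]
tool_rot: [0.52, -0.481, 0.479, -0.519]
force: [0.5, 0.5, -0.6]
finger_gap: 0.0
t: 21.03
tcp_pos: [0.4903, 0.0819, 0.1513]
tool_rot: [0.521, -0.483, 0.478, -0.517]
force: [-0.6, -0.0, 0.1]
finger_gap: -0.002
local [-0.0803342   0.05978124  0.15127873]
```

```bash
python3 - <<'E'
from h import *
from station import eyes
d=eyes.snapshot('scene');e=eyes.snapshot('wrist')
cv2.imwrite('pics/s6.png',np.hstack([cv2.resize(d['frame'][90:250,230:390,::-1],(400,400)),cv2.resize(e['frame'][:,60:480,::-1],(400,400))]))
E
```

```text
(no output)
```

View pics/s6.png

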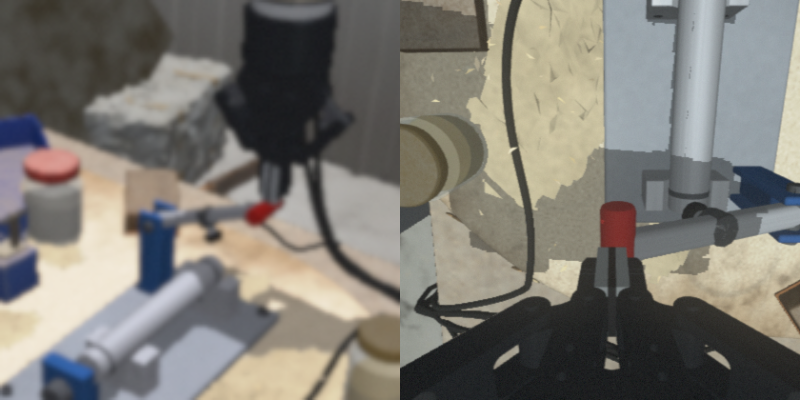

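The fingertips are directly over the red handle and the arm is now fairly low. Continuing down.

```bash
python3 -m jog '[[[0,0.6,-0.1],0],[[0,1.2,-0.2],0],[[0,1.8,-0.3],0],[[0,2.4,-0.4],0],[[0,3,-0.4],0],[[0,3.6,-0.4],0],[[0,3.6,-0.4],0]]'; python3 -m jog '[[[0,0.3,0],0],[[0,0.6,0],0],[[0,0.9,0],0],[[0,0.9,0],0],[[0,0.9,0],0]]'
```

```text
t: 21.72
tcp_pos: [0.4901, 0.0817, 0.1168]
tool_rot: [0.52, -0.481, 0.48, -0.519]
force: [-0.6, -0.1, -0.2]
finger_gap: -0.004
t: 22.13
tcp_pos: [0.4918, 0.0816, 0.1088]
tool_rot: [-0.519, 0.48, -0.481, 0.52]
force: [-0.1, 0.0, -0.3]
finger_gap: -0.001
```

```bash
python3 -m jog '[[[0,0.3,0],0],[[0,0.6,0],0],[[0,0.6,0],0],[[0,0.6,0],0]]'; python3 - <<'E'
from h import *
from station import eyes,manip
x=R.from_euler('z',1.6484).as_matrix();o=np.array([.5437,.1666,0])
print('local',x.T@(manip.sense()['tcp_pos']-o))
d=eyes.snapshot('scene')
f=d['frame'].astype(int);m=((f[...,0]>110)&(f[...,0]>2*f[...,1])).astype(np.uint8);m[:,:240]=0;m[:90]=0;m[260:]=0
k,lab,st,ce=cv2.connectedComponentsWithStats(m);i=1+np.argmax(st[1:,4]);print(st[i],ce[i])
C,v=ray(d,ce[i]);n=x[:,0];t=(n@(o+x@[-.08,0,0]-C))/(n@v);L=x.T@(C+t*v-o);print('handle',L.round(4),'theta',np.arctan2(L[2]-.092,L[1]+.06))
cv2.imwrite('pics/s7.png',cv2.resize(d['frame'][90:250,230:390,::-1],(600,600),interpolation=cv2.INTER_CUBIC))
E
```

```text
t: 22.47
tcp_pos: [0.4915, 0.0816, 0.1031]
tool_rot: [-0.519, 0.48, -0.48, 0.519]
force: [-1.9, -0.3, 4.4]
finger_gap: -0.001
local [-0.0807341   0.05866139  0.10311721]
[332 187  13  12  78] [337.66666667 192.56410256]
handle [-0.08    0.0633  0.0911] theta -0.007570065070640198
```

View pics/s7.png

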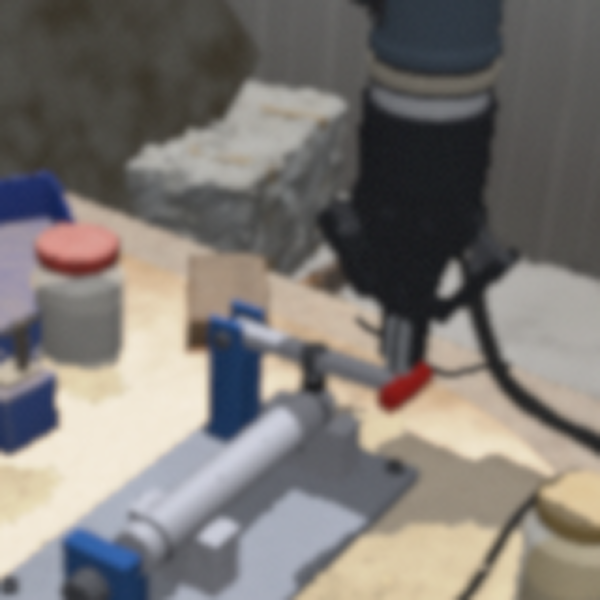

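The pad is on the shaft. Recentring over the bar, then pressing firmly to the stop.

```bash
python3 -m jog '[[[0,-0.8,0],0],[[0,-0.8,-0.6],0],[[0,-0.8,-0.6],0],[[0,0,-0.6],0],[[0,0.3,-0.6],0],[[0,0.5,-0.6],0],[[0,0.5,-0.6],0]]'; python3 -m jog '[[[0,0.2,0],0],[[0,0.3,0],0],[[0,0.3,0],0],[[0,0.3,0],0]]'; python3 -m jog '[[[0,0.15,0],0],[[0,0.3,0],0],[[0,0.3,0],0],[[0,0.3,0],0]]'
```

```text
t: 23.1
tcp_pos: [0.4851, 0.0811, 0.0976]
tool_rot: [-0.519, 0.48, -0.48, 0.519]
force: [-0.4, 0.0, 4.2]
finger_gap: 0.002
t: 23.43
tcp_pos: [0.485, 0.0811, 0.095]
tool_rot: [-0.519, 0.48, -0.48, 0.519]
force: [-1.2, 0.2, 7.9]
finger_gap: 0.001
t: 23.77
tcp_pos: [0.4851, 0.0811, 0.0943]
tool_rot: [-0.519, 0.48, -0.481, 0.52]
force: [-6.2, -0.6, 27.8]
finger_gap: -0.002
```

The force rose to 28 N at z=0.0943, so the clamp is on its stop. Retreating and checking.

```bash
python3 -m jog '[[[0,-1,0],0],[[0,-3,0],0],[[0,-7,0],0],[[0,-11,-2],0],[[0,-15,-5],0],[[0,-19,-7],0],[[0,-19,-7],0],[[0,-19,-7],0],[[0,-19,-7],0],[[0,-19,-7],0]]'; python3 - <<'E'
from h import *
from station import eyes
x=R.from_euler('z',1.6484).as_matrix();o=np.array([.5437,.1666,0])
d=eyes.snapshot('scene')
f=d['frame'].astype(int);m=((f[...,0]>110)&(f[...,0]>2*f[...,1])).astype(np.uint8);m[:,:240]=0;m[:90]=0;m[260:]=0
k,lab,st,ce=cv2.connectedComponentsWithStats(m);i=1+np.argmax(st[1:,4])
C,v=ray(d,ce[i]);n=x[:,0];t=(n@(o+x@[-.08,0,0]-C))/(n@v);L=x.T@(C+t*v-o);print('handle',st[i],L.round(4),'theta',np.arctan2(L[2]-.092,L[1]+.06))
cv2.imwrite('pics/s8.png',cv2.resize(d['frame'][110:310,200:400,::-1],(600,600),interpolation=cv2.INTER_CUBIC))
E
```

```text
t: 24.6
tcp_pos: [0.4149, 0.0757, 0.2806]
tool_rot: [0.519, -0.481, 0.48, -0.519]
force: [-0.2, 0.1, -0.8]
finger_gap: 0.004
handle [332 190  12  12  77] [-0.08    0.063   0.0831] theta -0.07248666292188924
```

The handle stays down (θ≈-0.05 within error). A last numeric check compares the shaft end at the nose, and the bystanders, with the earlier frames.

```bash
python3 - <<'E'
from h import *
from station import eyes,workorder,manip
n=eyes.snapshot('scene')['frame'].astype(np.float32);a=load('s3')['frame'].astype(np.float32);s=load('scene')['frame'].astype(np.float32)
g=lambda im,r:cv2.cvtColor(im,cv2.COLOR_RGB2GRAY)[r[1]:r[3],r[0]:r[2]]
for nm,ref,r in[('shaft ring vs pressed',a,(255,215,290,245)),('screw jar',s,(236,148,266,190)),('nail jar',s,(365,212,402,262)),('offcut',s,(335,258,382,290))]:
    print(nm,np.round(cv2.phaseCorrelate(g(ref,r).copy(),g(n,r).copy()),2)if 0 else cv2.phaseCorrelate(g(ref,r),g(n,r)))
print(manip.sense()['force'].round(2))
E
```

```text
shaft ring vs pressed ((0.3267697528213347, -0.2931180665754862), 0.6436797093462061)
screw jar ((0.016293519977635285, 0.4941757906433253), 0.9823102765613132)
nail jar ((-0.2591558685628108, 0.06844602914439335), 0.7696674818992615)
offcut ((0.09042559169613895, 0.010353976733668446), 1.0001810182196398)
[0.08 0.19 0.63]
```

```bash
python3 -c "
from station import workorder;print(workorder.sign_off())"
```

```text
the job is handed in; nothing more can be done
None
```

The job is handed in at about 25 s of the 72 s allowed. The shaft lies in the V-blocks, loaded against the nose, with the clamp pressed down on it. Sign-off reported no verdict.

- **Placing:** I lowered the shaft into the V until it touched, opened the fingers so it could settle, then regripped it.
- **Loading:** Sliding friction was about 6 N. The nose was felt at tool y≈0.1785, and I pressed about 3.3 mm further. The final reading was 11 N in total, so about 5 N on the nose. That is well under the 18 N limit.
- **Clamping:** I pushed the handle over from behind and pressed it from above. The force rose to 28 N at tool z=0.094, which is the arm's rigid stop.

**Last checks:**
- **Clamp:** After I let go, the handle measured −0.07 rad in the picture. The joint stops at −0.05, so this agrees within the camera error and means fully down.
- **Shaft:** The dark ring by the nose had shifted about 0.4 pixel since pressing, under 1 mm. About 4 N should therefore remain on the nose. I estimated this and did not measure it.
- **Bystanders:** The screw jar, nail jar and offcut had moved half a pixel or less. I did not check the sanding block numerically, but the gripper never came near it.
- **Robot:** It stands clear with the wrist force near zero.

Two things did not go as planned:
- **Handle force:** While the handle was being pressed down, the force read about zero at the end of several moves, where hinge friction should give about 6 N. The pictures showed the arm coming down correctly.
- **Final picture:** It could not be viewed because the picture limit was reached, so the end state rests on the numbers above.

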